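# Roll the sample-roaster drum to its bearing and couple it

## Task

Roll the sample-roaster drum along the plywood board, by pressing and pushing lightly on its top, until it drops between the two low ridges in line with the bearing sleeve. Do not grip it, shove it from the side or lift it, and do not press hard: it is thin sheet. Then slide the sleeve by its upright handle fully home over the drum's axle end, gently, and leave the tin on the board and the other things on the counter alone.

Things in the scene. Friction and masses are not known exactly. Their poses are not given: they have to be found in the camera images.
- drum: loose perforated drum of thin steel sheet, a lying cylinder 84 mm in diameter, 110 mm long, 0.45 to 0.8 kg, with 15 mm axle stubs sticking 20 mm out of both ends. Origin at its middle, on its axis; x runs along the axle, nearly parallel to the board's x; y and z turn as it rolls. A hand on its top goes twice as far as the drum: several short strokes. Bears at most 35 N from the fingers
- board: plywood board fixed to the counter, 360 mm long in y, 320 mm in x, top 12 mm above the counter, origin at counter height under the seat; x points from seat to bearing block. The drum rolls along y in a lane between two 10 mm high rails at x = +-62 mm (3 mm clear of each drum end); stops at y = +-170 mm. Some 9 N of steady press on the drum's top rolls it without slip, over the ridge too
- seat (a point): where the middle of the seated drum belongs, 54 mm above the counter, on the sleeve's axis; axes as the board's. Midway between two half-round steel ridges across the lane, 43 mm apart, 5 mm high. The drum starts 80 to 100 mm away on either side in y, meets a ridge at 42 mm, rises 5 mm over it (let go on the slope, it rolls back), then rests on the board between both
- quill (a joint): travel (m) of the bearing sleeve along the board's -x, toward the drum: 0 to 0.004 at the start (drawn back), 0.024 fully home at a solid stop. Stiff slide, about 3 N, stays where it is left. Bore 21 mm over the 15 mm axle stub; drawn back its mouth is 9 mm from the stub's end, home it covers 15 mm of the stub and is clear of the drum's face
- quill_grip (a point): grip point on the sleeve's upright handle, a 14 mm square aluminium post (sides along board x and y), 10 mm below the post's top, which is 110 mm above the counter; moves with the sleeve. Behind it (board +x) stands the grey bearing block, 74 mm high, its face 20 mm from the post's centre line when drawn back
- tin: a small closed aluminium tin standing in the lane on the other side of the seat from the drum, 42 mm in diameter, 62 mm high, origin under its middle; not to be disturbed
- filter_a: a brass drip coffee filter with lid, 94 mm wide at its foot plate, 76 mm high, standing on the counter left of the board, origin under its middle; leave alone
- glass: a drinking glass 72 mm wide, 85 mm high, standing left of the board, origin under its middle; leave alone
- cup: a white mug 80 mm wide, 60 mm high, standing right of the board, origin under its middle; leave alone
- spoon: a steel spoon with a wooden handle, 170 mm long, lying on the counter right of the board; leave alone
Things that resemble listed ones, but are neither listed nor needed, are in the scene too. What is shaped like the drum but green or purple is not meant.

How it is judged:
By the outcome, as a careful person would: the job done as asked, in the order asked, and still so for the second after the job is handed in, with the robot touching nothing.
It also fails if it takes over 72 s, if anything falls off the work surface, if the arm or the gripper's body presses on something with over 40 N, if the wrist force passes 120 N, or if a joint passes its speed limit or range.

## Robot

A 6-joint arm with a two-finger parallel gripper is mounted at the origin on the work surface. World frame = base frame: x ahead of the robot, y to its left, z up, the work surface at z = 0. Lengths are in m, angles in degrees, forces in N, time in s.
With the tool pointing down it reaches from about 0.3 to 0.75 m from the base axis. Payload 8.5 kg.
Tool frame: the origin (TCP) lies on the centre line of the jaws, within the pads' length; the fingertips stand 22 mm ahead of it and the grasp point (between the pads) lies 3 mm ahead of it (env.tip_reach is the distance from the TCP to the fingertips, in m); y points along the fingers, z is the direction in which the jaws open and shut, and the axes are right-handed (so a half turn about y gives the same grasp; the last joint's range is limited). The gripper opens to 85 mm and grips with 20 to 120 N. Pads are 22 mm wide; open, the fingers measure 114 mm over their backs; the gripper's body (76 mm by 85 mm) begins 54 mm behind the grasp point. The pads swing forward as they close: fully open they stand 13 mm farther back than shut.
Start: joints at [-79.773, 21.807, 74.336, -0, 83.858, -12.336], TCP at [0.211, -0.508, 0.253] pointing down, gripper open.
Joint ranges: [-178.18, 178.18], [-50.72, 133.34], [12.68, 142.11], [-81.47, 261.47], [9.98, 163.14], [-165.26, 165.26]. Speed limits (degrees/s): [136.94, 136.94, 180, 180, 180, 180].

## Interface

Orientations are given as a 3x3 rotation matrix whose columns are the frame's x, y, z axes.
In Python, from rig import env, get_image gives the robot as it stands. The module is installed in compiled form; this text tells all that it offers.
- The arm moves only by the tool carry_out, never from a script. Its argument "targets" is a list that holds one entry, the list of rows, each a list of 7 numbers: the closure, from 0 (fully open) to 1 (shut), then the shift along the world's x, y, z in mm, then the turn, a rotation vector about the world's x, y, z in degrees. In form: [[[claw, dx, dy, dz, ax, ay, az], ...]]. A call has 1 to 20 rows; each row is the pose to reach, as a shift and turn from the pose commanded when the call began; what a row does not reach only later rows make up. A row lasts 1/12 s, in which the tool goes at most 41.7 mm and 7.16 degrees, less where a joint would pass 70% of its speed; a pose out of reach is approached as far as the arm can. A call with a gripper value outside its range is refused whole. The fingers move at their own pace and stop on an object; "squeeze" is the grip in N (left out, the last holds). Time passes only in rows, so rows that repeat a pose let the fingers close. It gives the time, the measured TCP pose, the force and the opening at its end, in the units of the state.
- env.observe(): the state, without advancing time (a new reading comes with each control period).
- get_image(name): name is "scene" or "top" or "wrist"; returns a dict with "img" (384x512x3 uint8, red, green, blue), "fx", "fy", "cx", "cy" (pixels), "k1" (the pictures are not rectified: a ray, as slopes to the right and down, at radius r is drawn at 1 + k1 r^2 times it, then the intrinsics apply), "rvec" (rotation vector, rad) and "tvec" (3), from world to camera coordinates, as OpenCV has them. Camera axes: x right, y down, z forward; pixel columns grow to the right and rows downward; lengths in m; the calibration is good to about 2 mm. A picture is of the moment at which its call begins. There is no depth.
- env.close_job(): hands the job in, once; it reports no verdict.
The state is a dict: "time_s": time; "q": joint angles; "qvel": joint speeds; "joint_efforts": joint torques, N m; "position": TCP position; "tool_rot": TCP orientation; "ft_force": force on the tool from outside, world axes, zero at the start; "wrist_torque": the same for the moment, N m; "grip_width": finger opening in m.
Only numpy, scipy, OpenCV 4.12 (cv2) and the standard library are available. Lean on these libraries where they do the work, as an engineer would, in place of code of your own. Each camera call takes 0.05 s, during which the arm holds its last target.

## Working session

There is one attempt and no reset: what is moved stays moved. The work goes in short steps, Python scripts to look and compute and a tool call to move; the robot and the scene stay as the last step left them, time stands still between calls to the robot, and variables do not carry over. Pictures are saved under pics/ and viewed, and the job is handed in when it is done.

Besides the shell and the picture viewer there is one more tool, called after ">>>" by a JSON object that holds its "op" and its "data". carry_out: Moves the arm, as the interface text tells. Its arguments: {"type":"object","properties":{"targets":{"type":"array"},"squeeze":{"type":"number"}},"required":["targets"]}

```bash
mkdir -p pics
cat > h.py <<'E'
import numpy as np, cv2
from rig import env, get_image
def grab(name,fn=None):
    d=get_image(name)
    if fn: cv2.imwrite('pics/'+fn,cv2.cvtColor(d['img'],cv2.COLOR_RGB2BGR))
    return d
def cam(d):
    R=cv2.Rodrigues(np.array(d['rvec'],float))[0]; t=np.array(d['tvec'],float).ravel()
    return R,t
def ray(d,u,v):
    x=(u-d['cx'])/d['fx'];y=(v-d['cy'])/d['fy']
    rd=np.hypot(x,y); r=rd
    for _ in range(50): r=rd/(1+d['k1']*r*r)
    s=r/rd if rd>0 else 1
    R,t=cam(d); o=-R.T@t; w=R.T@np.array([x*s,y*s,1]); return o,w/np.linalg.norm(w)
def onz(d,u,v,z):
    o,w=ray(d,u,v); return o+w*(z-o[2])/w[2]
def proj(d,p):
    R,t=cam(d); c=R@np.array(p,float)+t; x,y=c[0]/c[2],c[1]/c[2]; f=1+d['k1']*(x*x+y*y)
    return np.array([d['fx']*x*f+d['cx'],d['fy']*y*f+d['cy']])
def tri(rs):
    A=np.zeros((3,3));b=np.zeros(3)
    for o,w in rs:
        P=np.eye(3)-np.outer(w,w);A+=P;b+=P@o
    p=np.linalg.solve(A,b); return p,[np.linalg.norm((np.eye(3)-np.outer(w,w))@(p-o)) for o,w in rs]
E
python3 - <<'E'
from h import *
import pickle
D={n:grab(n,n+'0.png') for n in('scene','top','wrist')}
pickle.dump(D,open('d0.pkl','wb'))
for n,d in D.items(): print(n,d['fx'],d['k1'],-cam(d)[0].T@cam(d)[1])
s=env.observe();print(s['time_s'],s['position'],s['tool_rot'],s['ft_force'],s['grip_width'],env.tip_reach)
E
```

```text
scene 373.09508653273815 -0.01847603245060862 [ 0.92517363 -0.65763197  0.75769492]
top 471.7291050717875 -0.19152428565943902 [0.1532793  0.00900968 1.54651257]
wrist 330.40591504811283 -0.002485858806140865 [ 0.27362853 -0.48060084  0.37323098]
0.15 [ 0.21099356 -0.50770363  0.25285501] [[-9.23461307e-01 -2.22368676e-04  3.83691497e-01]
 [-3.83691498e-01  1.11128404e-03 -9.23460665e-01]
 [-2.21041511e-04 -9.99999358e-01 -1.11154878e-03]] [0.6128553  0.64770006 0.60124833] 0.0855318013942419 0.022
```

View pics/scene0.png

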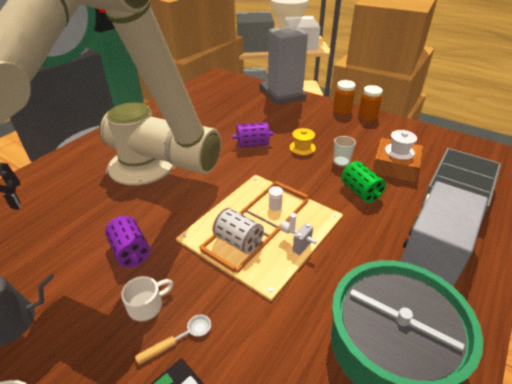

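View pics/top0.png

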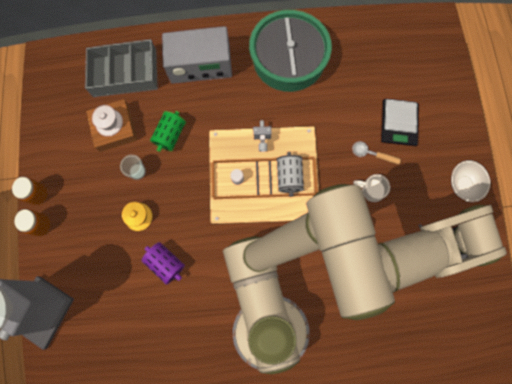

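View pics/wrist0.png

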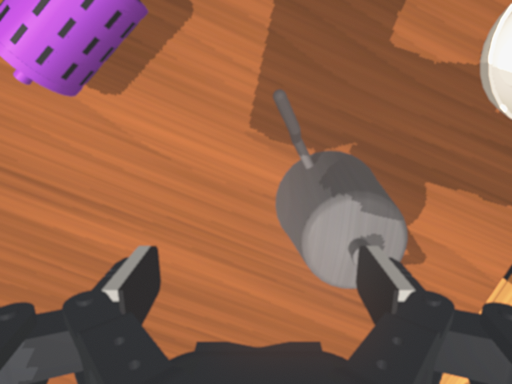

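The grey drum on the board (scene ~(239,230), top ~(290,174)) is the one meant. The purple drums, scene (128,240) and (254,135), and the green one, scene (363,182), are decoys. I'll confirm this in enlarged crops.

Run:
```python
import pickle,cv2
D=pickle.load(open('d0.pkl','rb'))
t=D['top']['img'][115:235,195:335];s=D['scene']['img'][170:300,170:350]
cv2.imwrite('pics/ct.png',cv2.resize(t[:,:,::-1],None,fx=5,fy=5,interpolation=cv2.INTER_CUBIC))
cv2.imwrite('pics/cs.png',cv2.resize(s[:,:,::-1],None,fx=4.4,fy=4.4,interpolation=cv2.INTER_CUBIC))
```

```text
(no output)
```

View pics/ct.png

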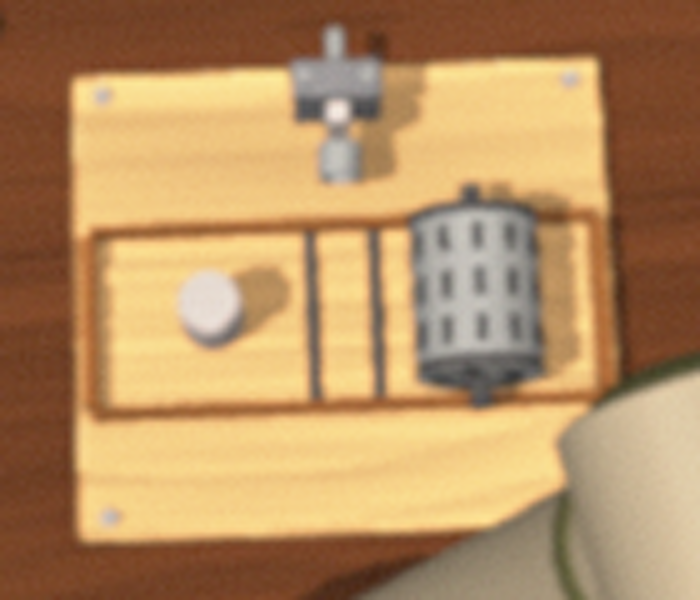

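View pics/cs.png

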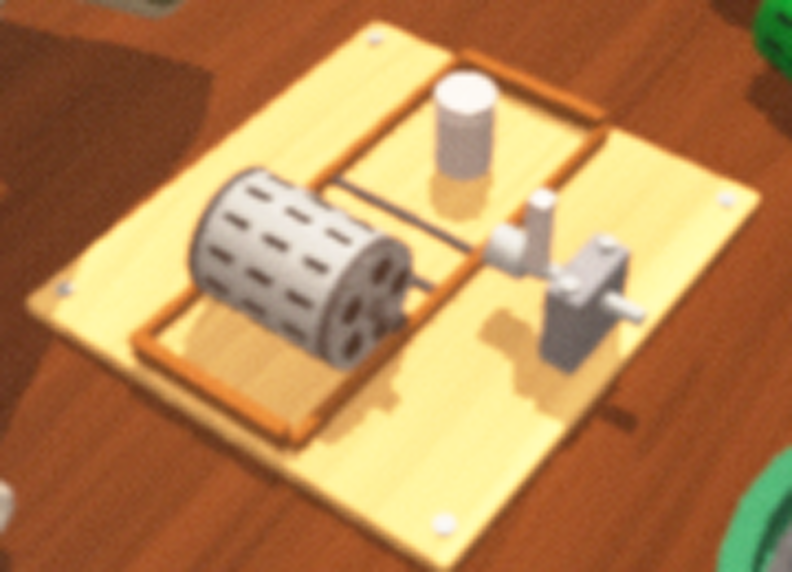

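The crops confirm it: a grey perforated drum in the lane on the −y side, with the tin on the other side. The handle is at crop top (337,110) and the ridges are at crop-top columns ~313 and 377. Next I measure the board frame, drum and handle.

```bash
cat > m.py <<'E'
from h import *
import pickle
D=pickle.load(open('d0.pkl','rb'));T=D['top'];S=D['scene']
ct=lambda u,v:((u+.5)/5-.5+195,(v+.5)/5-.5+115)
cs=lambda u,v:((u+.5)/4.4-.5+170,(v+.5)/4.4-.5+170)
def P(n,tu,su,z):
    a=onz(T,*ct(*tu),z) if tu else None; b=onz(S,*cs(*su),z) if su else None
    print(n,z,'top',a,'scene',b)
    if tu and su: print('   tri',*tri([ray(T,*ct(*tu)),ray(S,*cs(*su))]))
P('cornNW(+x+y)',(72,76),(760,196),.012)
P('corn +x-y',(599,57),(447,570),.012)
P('corn -x+y',(79,541),(376,20),.012)
P('corn -x-y',None,(28,303),.012)
P('ridgeL +x end',(310,230),(470,248),.015)
P('ridgeL -x',(317,398),(335,180),.015)
P('ridgeR +x',(374,230),None,.015)
P('ridgeR -x',(380,396),None,.015)
P('tin top',(208,300),(466,90),.074)
P('handle top',(337,110),(541,198),.110)
P('stub+x end',(470,190),None,.054)
P('stub-x end',(483,400),None,.054)
P('drum left edge mid',(416,290),None,.054)
P('drum right edge',(540,285),None,.054)
P('bolts',(102,97),(727,200),.012)
P('bolt2',(570,80),(443,524),.012)
P('bolt3',(110,517),(375,38),.012)
P('bolt4',None,(64,288),.012)
E
python3 m.py
```

```text
cornNW(+x+y) 0.012 top [0.69318485 0.144886   0.012     ] scene [0.69049638 0.14104198 0.012     ]
   tri [0.69163389 0.14380232 0.01112114] [np.float64(0.0020742537802713405), np.float64(0.002074253780271325)]
corn +x-y 0.012 top [ 0.67168429 -0.2165668   0.012     ] scene [ 0.6714089  -0.21823639  0.012     ]
   tri [ 0.67151241 -0.21714278  0.01099125] [np.float64(0.0006595689478259708), np.float64(0.0006595689478260008)]
corn -x+y 0.012 top [0.3726662  0.16339728 0.012     ] scene [0.37145113 0.16078375 0.012     ]
   tri [0.37176692 0.16258737 0.0113561 ] [np.float64(0.0013025429936419722), np.float64(0.0013025429936419975)]
corn -x-y 0.012 top None scene [ 0.35388547 -0.19992471  0.012     ]
ridgeL +x end 0.015 top [ 0.56726112 -0.00745019  0.015     ] scene [ 0.55790146 -0.00926469  0.015     ]
   tri [ 0.56279712 -0.00999511  0.01960317] [np.float64(0.004054147947924286), np.float64(0.004054147947924396)]
ridgeL -x 0.015 top [ 0.45233123 -0.0013024   0.015     ] scene [ 0.4496685  -0.00463358  0.015     ]
   tri [ 0.4508208  -0.002724    0.01472991] [np.float64(0.002091671901
[... 884 characters left out ...]
  ] scene None
bolts 0.012 top [0.67593985 0.12539219 0.012     ] scene [0.67400004 0.12542916 0.012     ]
   tri [0.67488997 0.12488228 0.01313741] [np.float64(0.0007477414986894964), np.float64(0.000747741498689547)]
bolt2 0.012 top [ 0.65697833 -0.1946416   0.012     ] scene [ 0.65420318 -0.19481371  0.012     ]
   tri [ 0.65556635 -0.19509932  0.01377131] [np.float64(0.0010680770920246155), np.float64(0.0010680770920245216)]
bolt3 0.012 top [0.38662432 0.14177694 0.012     ] scene [0.38319987 0.14197187 0.012     ]
   tri [0.38540575 0.1407998  0.01402619] [np.float64(0.001195808154375566), np.float64(0.001195808154375554)]
bolt4 0.012 top None scene [ 0.36382576 -0.17787287  0.012     ]
```

>>> {"op": "carry_out", "data": {"targets": [[[0.2,0,0,20,0,0,0],[0.5,10,15,30,0,0,4],[0.5,25,35,30,0,0,8],[0.5,45,60,30,0,0,12],[0.5,65,88,30,0,0,16],[0.5,85,115,30,0,0,20],[0.5,105,142,30,0,0,24],[0.5,125,169,30,0,0,28],[0.5,145,196,30,0,0,32],[0.5,165,223,30,0,0,36],[0.5,185,250,30,0,0,40],[0.5,205,277,25,0,0,44],[0.5,225,304,20,0,0,48],[0.5,245,331,15,0,0,52],[0.5,260,352,10,0,0,56],[0.5,275,372,5,0,0,60],[0.5,285,386,0,0,0,63],[0.5,292,395,0,0,0,64.1],[0.5,292,395,0,0,0,64.1],[0.5,292,395,0,0,0,64.1]]]}}

```text
time_s: 1.82
position: [0.503, -0.1131, 0.2535]
tool_rot: [[-0.059, -0.0, 0.998], [-0.998, -0.0, -0.059], [0.0, -1.0, -0.0]]
ft_force: [-1.0, -0.6, 0.2]
grip_width: 0.0427
```

Run:
```python
from h import *
import pickle
d=grab('wrist','w1.png');pickle.dump(d,open('w1.pkl','wb'))
t=grab('top','t1.png');pickle.dump(t,open('t1.pkl','wb'))
s=env.observe();print(s['time_s'],s['q'],s['position'],s['tool_rot'],s['ft_force'],s['grip_width'])
print(-cam(d)[0].T@cam(d)[1])
cv2.imwrite('pics/w1b.png',cv2.resize(d['img'][:,:,::-1],None,fx=1.5,fy=1.5))
```

```text
1.9167 [-2.59190676e+01  1.83097781e+01  7.97050913e+01 -1.66574055e-02
  8.19668708e+01 -2.24673281e+01] [ 0.5026724  -0.11372589  0.25360169] [[-6.01673083e-02  1.60812853e-04  9.98188293e-01]
 [-9.98188231e-01 -3.98221424e-04 -6.01672404e-02]
 [ 3.87824298e-04 -9.99999908e-01  1.84481408e-04]] [ 1.34009332 -0.48581359  0.20136427] 0.04265077194779846
[ 0.50710839 -0.04423901  0.37384803]
```

View pics/w1b.png

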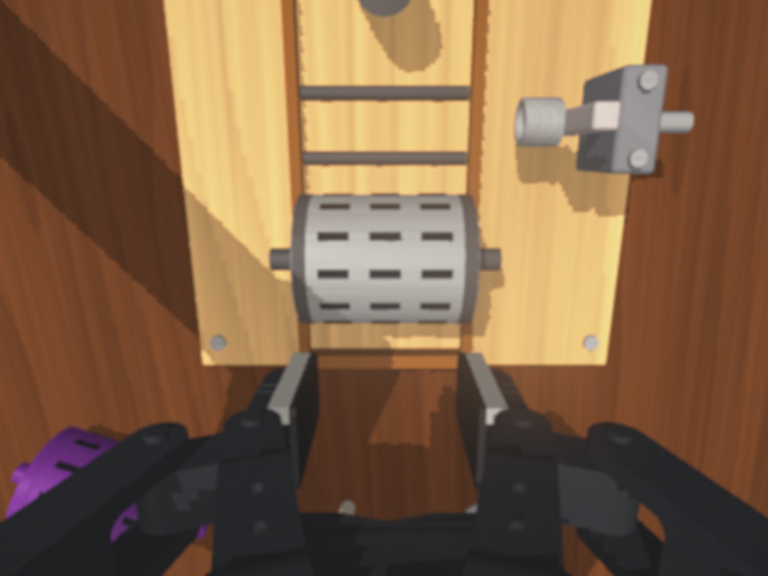

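The wrist view shows the drum ends at (enlarged) (282,258) and (490,258), the ridges at rows ~92 and ~157, and the handle top at (606,115). I refine the measurements from these.

Run:
```python
from h import *
import pickle
d=pickle.load(open('w1.pkl','rb'));D=pickle.load(open('d0.pkl','rb'));T=D['top'];S=D['scene']
c=lambda u,v:((u+.5)/1.5-.5,(v+.5)/1.5-.5)
ct=lambda u,v:((u+.5)/5-.5+195,(v+.5)/5-.5+115)
cs=lambda u,v:((u+.5)/4.4-.5+170,(v+.5)/4.4-.5+170)
ang=np.radians(-3.3);bx=np.array([np.cos(ang),np.sin(ang)]);by=np.array([-bx[1],bx[0]])
for n,u,v,z in [('bolt-x',218,342,.014),('bolt+x',591,342,.014),('rR l',300,157,.0165),('rR r',467,157,.0165),('rL l',300,92,.0165),('rL r',468,92,.0165),('stub l',271,258,.054),('stub r',499,259,.054),('handle',606,115,.11)]:
    print(n,onz(d,*c(u,v),z))
print('handle tri3',tri([ray(d,*c(606,115)),ray(T,*ct(337,110)),ray(S,*cs(541,198))]))
print('stub+x',tri([ray(d,*c(499,259)),ray(T,*ct(470,186))]))
print('stub-x',tri([ray(d,*c(271,258)),ray(T,*ct(483,404))]))
for n,v in [('near',322),('far',194)]:
    print(n,[ray(d,*c(385,v))])
# drum axis from silhouettes tangents in plane (by,z)
o,w1=ray(d,*c(385,324));_,w2=ray(d,*c(385,193))
o2=np.array([o[:2]@by,o[2]]);
u1=np.array([w1[:2]@by,w1[2]]);u2=np.array([w2[:2]@by,w2[2]]);u1/=np.linalg.norm(u1);u2/=np.linalg.norm(u2)
b=u1+u2;b/=np.linalg.norm(b);half=np.arccos(u1@u2)/2
print('axis by,z',o2+b*.042/np.sin(half),'seat by=',np.array([.5075,-.027])@by)
```

```text
bolt-x [ 0.36801907 -0.17739431  0.014     ]
bolt+x [ 0.65704714 -0.1945029   0.014     ]
rR l [ 0.44662974 -0.04322815  0.0165    ]
rR r [ 0.56267487 -0.0500598   0.0165    ]
rL l [ 0.4510942 -0.0011618  0.0165   ]
rL r [ 0.56401811 -0.00779909  0.0165    ]
stub l [ 0.42715427 -0.10603982  0.054     ]
stub r [ 0.57685658 -0.11554801  0.054     ]
handle [ 0.6183276  -0.03219326  0.11      ]
handle tri3 (array([ 0.61826955, -0.03217831,  0.10876308]), [np.float64(0.0005349075561896705), np.float64(0.0015206568164504676), np.float64(0.0019244727560391451)])
stub+x (array([ 0.57555927, -0.11440683,  0.05831288]), [np.float64(0.00038330790108806494), np.float64(0.0003833079010880131)])
stub-x (array([ 0.42898046, -0.10573979,  0.06044521]), [np.float64(0.0009616357201630061), np.float64(0.0009616357201629848)])
near [(array([ 0.50710839, -0.04423901,  0.37384803]), array([-0.0229931 , -0.32672215, -0.9448407 ]))]
far [(array([ 0.50710839, -0.04423901,  0.37384803]), array([-0.00820678, -0.07750273, -0.99695836]))]
axis by,z [-0.08107969  0.05881203] seat by= 0.0022585146334016246
```

>>> {"op": "carry_out", "data": {"targets": [[[0.5,-1,-4,-15,0,0,0],[0.5,-1.5,-8,-40,0,0,0],[0.5,-1.5,-8,-65,0,0,0],[0.5,-1.5,-8,-90,0,0,0],[0.5,-1.5,-8,-110,0,0,0],[0.5,-1.5,-8,-122,0,0,0],[0.5,-1.5,-8,-128,0,0,0],[0.5,-1.5,-8,-130,0,0,0],[0.5,-1.5,-8,-130,0,0,0]]]}}

```text
time_s: 2.67
position: [0.5015, -0.1215, 0.1237]
tool_rot: [[-0.059, 0.0, 0.998], [-0.998, -0.0, -0.059], [0.0, -1.0, 0.0]]
ft_force: [0.4, -0.1, 0.8]
grip_width: 0.0426
```

>>> {"op": "carry_out", "data": {"targets": [[[0.5,0,0,-2,0,0,0],[0.5,0,0,-4,0,0,0],[0.5,0,0,-5,0,0,0],[0.5,0,0,-5,0,0,0]]]}}

```text
time_s: 3.0
position: [0.5016, -0.1209, 0.1185]
tool_rot: [[-0.058, 0.0, 0.998], [-0.998, -0.0, -0.058], [0.0, -1.0, 0.0]]
ft_force: [-0.0, -1.0, -0.2]
grip_width: 0.043
```

>>> {"op": "carry_out", "data": {"targets": [[[0.5,0,0,-1,0,0,0],[0.5,0,0,-2,0,0,0],[0.5,0,0,-2,0,0,0]]]}}

```text
time_s: 3.25
position: [0.5015, -0.1208, 0.1162]
tool_rot: [[-0.058, -0.0, 0.998], [-0.998, 0.0, -0.058], [-0.0, -1.0, -0.0]]
ft_force: [-0.2, -0.1, 0.2]
grip_width: 0.0428
```

>>> {"op": "carry_out", "data": {"targets": [[[0.5,0,0,-1,0,0,0],[0.5,0,0,-1,0,0,0]]]}}

```text
time_s: 3.42
position: [0.5016, -0.1211, 0.1159]
tool_rot: [[-0.058, 0.0, 0.998], [-0.998, -0.001, -0.058], [0.001, -1.0, 0.0]]
ft_force: [-2.1, 0.7, 6.7]
grip_width: 0.0431
```

>>> {"op": "carry_out", "data": {"targets": [[[0.5,0,0,-1,0,0,0],[0.5,0,0,-1,0,0,0]]]}}

```text
time_s: 3.58
position: [0.5017, -0.1212, 0.1158]
tool_rot: [[-0.058, 0.001, 0.998], [-0.998, -0.001, -0.058], [0.001, -1.0, 0.001]]
ft_force: [-4.7, -0.4, 15.0]
grip_width: 0.0429
```

>>> {"op": "carry_out", "data": {"targets": [[[0.5,0.1,2,0.2,0,0,0],[0.5,0.3,5,0.2,0,0,0],[0.5,0.5,9,0.2,0,0,0],[0.5,0.8,13,0.2,0,0,0],[0.5,1.0,17,0.2,0,0,0],[0.5,1.2,20,0.2,0,0,0],[0.5,1.2,20,0.2,0,0,0]]]}}

```text
time_s: 4.17
position: [0.5028, -0.1006, 0.116]
tool_rot: [[-0.058, 0.001, 0.998], [-0.998, -0.001, -0.058], [0.001, -1.0, 0.001]]
ft_force: [-4.3, -0.3, 14.2]
grip_width: 0.0428
```

```bash
cat > meas.py <<'E'
from h import *
import sys,pickle
d=grab('wrist',sys.argv[1]);pickle.dump(d,open('wl.pkl','wb'))
cv2.imwrite('pics/'+sys.argv[1],cv2.resize(d['img'][:,:,::-1],None,fx=1.5,fy=1.5))
s=env.observe();print(s['time_s'],s['position'],s['ft_force'],s['grip_width'])
seat=np.array([.507,-.0257]);a=np.radians(-3.3);bx=np.array([np.cos(a),np.sin(a)]);by=np.array([-bx[1],bx[0]])
print('hand board',(s['position'][:2]-seat)@bx,(s['position'][:2]-seat)@by)
for yy in np.arange(-.09,.001,.015): print(round(yy,3),[ (1.5*proj(d,[*(seat+by*yy+bx*x),.054])).round() for x in(-.075,.075)])
E
python3 meas.py w2.png
```

```text
4.2167 [ 0.50281384 -0.10081151  0.11594744] [-4.16084811  0.13238084 14.84123021] 0.04230409445414474
hand board 0.00014450062831987892 -0.07522793375018931
-0.09 [array([198., 371.]), array([573., 371.])]
-0.075 [array([194., 336.]), array([577., 335.])]
-0.06 [array([190., 299.]), array([581., 299.])]
-0.045 [array([186., 260.]), array([585., 260.])]
-0.03 [array([182., 220.]), array([590., 220.])]
-0.015 [array([177., 179.]), array([594., 179.])]
0.0 [array([172., 135.]), array([599., 135.])]
```

View pics/w2.png

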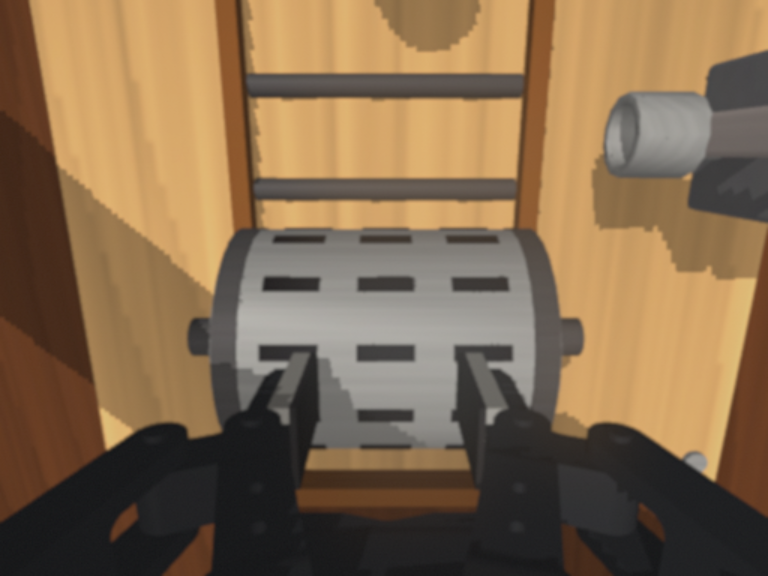

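The stubs are at row 337, so the drum is at −75.5 mm: it rolled ~10 mm for a 20 mm hand stroke, without slip. Continuing.

>>> {"op": "carry_out", "data": {"targets": [[[0.5,0.2,3,0,0,0,0],[0.5,0.4,7,0,0,0,0],[0.5,0.7,11,0,0,0,0],[0.5,0.9,15,0,0,0,0],[0.5,1.1,18,0,0,0,0],[0.5,1.2,20,0,0,0,0],[0.5,1.2,20,0,0,0,0]]]}}

```text
time_s: 4.8
position: [0.504, -0.0806, 0.1156]
tool_rot: [[-0.058, 0.001, 0.998], [-0.998, -0.001, -0.058], [0.001, -1.0, 0.001]]
ft_force: [-3.1, 0.7, 12.4]
grip_width: 0.0426
```

>>> {"op": "carry_out", "data": {"targets": [[[0.5,0,0,3,0,0,0],[0.5,0,0,12,0,0,0],[0.5,-0.5,-10,12,0,0,0],[0.5,-1.2,-20,12,0,0,0],[0.5,-1.2,-20,12,0,0,0]]]}}

```text
time_s: 5.22
position: [0.5028, -0.1029, 0.1265]
tool_rot: [[-0.06, 0.0, 0.998], [-0.998, -0.001, -0.06], [0.001, -1.0, 0.0]]
ft_force: [-0.2, -0.2, -0.3]
grip_width: 0.0428
```

```bash
python3 meas.py w3.png
```

```text
5.2667 [ 0.50263409 -0.10214209  0.12631064] [ 1.08914685 -0.01869674 -0.11007297] 0.04237019598846835
hand board 4.164901402082526e-05 -0.07656665854155169
-0.09 [array([207., 355.]), array([565., 355.])]
-0.075 [array([203., 322.]), array([568., 321.])]
-0.06 [array([199., 286.]), array([572., 285.])]
-0.045 [array([195., 250.]), array([575., 249.])]
-0.03 [array([191., 211.]), array([579., 211.])]
-0.015 [array([187., 172.]), array([583., 171.])]
0.0 [array([183., 130.]), array([587., 129.])]
```

View pics/w3.png

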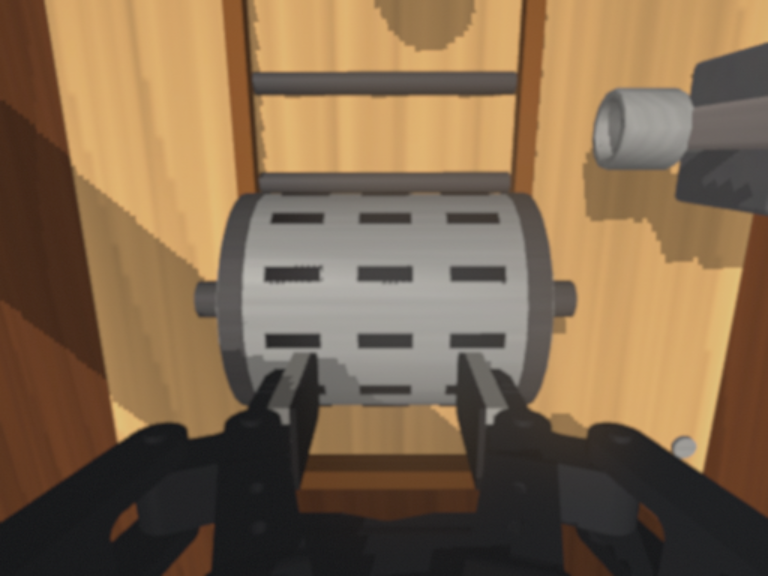

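The drum is now at −65 mm and stayed put. Second flat stroke.

>>> {"op": "carry_out", "data": {"targets": [[[0.5,0,0,-6,0,0,0],[0.5,0,0,-10,0,0,0],[0.5,0,0,-11,0,0,0],[0.5,0,0,-12,0,0,0],[0.5,0,0,-12,0,0,0]]]}}

```text
time_s: 5.68
position: [0.5027, -0.101, 0.1157]
tool_rot: [[-0.058, 0.001, 0.998], [-0.998, -0.001, -0.058], [0.001, -1.0, 0.001]]
ft_force: [-5.8, -0.1, 17.9]
grip_width: 0.0424
```

>>> {"op": "carry_out", "data": {"targets": [[[0.5,0.2,2,0,0,0,0],[0.5,0.4,6,0,0,0,0],[0.5,0.6,10,0,0,0,0],[0.5,0.8,14,0,0,0,0],[0.5,1,18,0,0,0,0],[0.5,1.3,22,0,0,0,0],[0.5,1.5,26,0,0,0,0],[0.5,1.7,30,0,0,0,0],[0.5,2,34,0,0,0,0],[0.5,2.1,37,0,0,0,0],[0.5,2.2,38,0,0,0,0],[0.5,2.2,38,0,0,0,0]]]}}

```text
time_s: 6.68
position: [0.5049, -0.0624, 0.1156]
tool_rot: [[-0.057, 0.001, 0.998], [-0.998, -0.001, -0.057], [0.001, -1.0, 0.001]]
ft_force: [-5.1, 0.1, 17.6]
grip_width: 0.0426
```

>>> {"op": "carry_out", "data": {"targets": [[[0.5,0,0,3,0,0,0],[0.5,0,0,12,0,0,0],[0.5,-0.5,-12,12,0,0,0],[0.5,-1.2,-22,12,0,0,0],[0.5,-1.2,-22,12,0,0,0]]]}}

```text
time_s: 7.1
position: [0.5038, -0.0869, 0.1263]
tool_rot: [[-0.06, 0.0, 0.998], [-0.998, -0.0, -0.06], [0.0, -1.0, 0.0]]
ft_force: [0.1, 0.2, -0.0]
grip_width: 0.0428
```

```bash
python3 meas.py w4.png
```

```text
7.15 [ 0.50359784 -0.08614513  0.12614843] [-0.31762093 -0.58257824 -0.27126793] 0.042698512342949455
hand board 8.294529919502188e-05 -0.0605407392296211
-0.09 [array([210., 390.]), array([561., 390.])]
-0.075 [array([207., 358.]), array([565., 357.])]
-0.06 [array([203., 324.]), array([568., 323.])]
-0.045 [array([200., 289.]), array([572., 288.])]
-0.03 [array([196., 252.]), array([575., 251.])]
-0.015 [array([192., 214.]), array([579., 213.])]
0.0 [array([187., 174.]), array([583., 174.])]
```

View pics/w4.png

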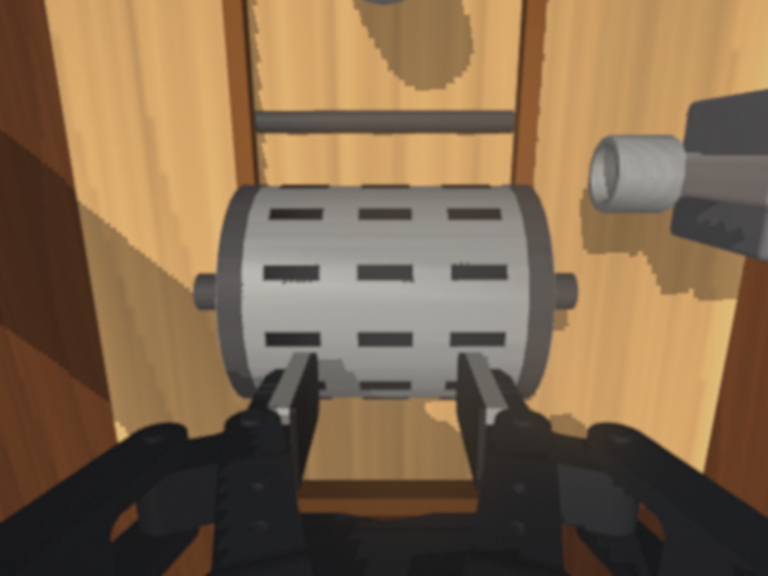

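Drum at −45.7 mm (stub row 291), just before the ridge at −42.6. I press, then climb in short calls following the computed arc.

>>> {"op": "carry_out", "data": {"targets": [[[0.5,0,0,-6,0,0,0],[0.5,0,0,-10,0,0,0],[0.5,0,0,-11,0,0,0],[0.5,0,0,-12,0,0,0],[0.5,0,0,-12,0,0,0]]]}}

```text
time_s: 7.57
position: [0.5037, -0.085, 0.1154]
tool_rot: [[-0.058, 0.0, 0.998], [-0.998, -0.001, -0.058], [0.001, -1.0, 0.0]]
ft_force: [-5.5, -0.4, 15.2]
grip_width: 0.0425
```

>>> {"op": "carry_out", "data": {"targets": [[[0.5,0.1,2,0,0,0,0],[0.5,0.2,4,0,0,0,0],[0.5,0.3,6,0,0,0,0],[0.5,0.4,7,0.1,0,0,0]]]}}

```text
time_s: 7.9
position: [0.5041, -0.0777, 0.1158]
tool_rot: [[-0.058, 0.001, 0.998], [-0.998, -0.001, -0.058], [0.001, -1.0, 0.001]]
ft_force: [-5.3, -2.5, 17.7]
grip_width: 0.043
```

>>> {"op": "carry_out", "data": {"targets": [[[0.5,0.1,2,0.4,0,0,0],[0.5,0.2,4,0.8,0,0,0],[0.5,0.4,6,1.2,0,0,0],[0.5,0.5,8,1.55,0,0,0]]]}}

```text
time_s: 8.23
position: [0.5046, -0.0706, 0.1174]
tool_rot: [[-0.058, 0.001, 0.998], [-0.998, -0.003, -0.058], [0.002, -1.0, 0.001]]
ft_force: [-6.8, -4.6, 19.3]
grip_width: 0.0427
```

>>> {"op": "carry_out", "data": {"targets": [[[0.5,0.2,3,0.55,0,0,0],[0.5,0.3,6,1.05,0,0,0],[0.5,0.5,9,1.5,0,0,0],[0.5,0.7,12,1.9,0,0,0]]]}}

```text
time_s: 8.57
position: [0.5053, -0.0583, 0.1194]
tool_rot: [[-0.058, 0.001, 0.998], [-0.998, -0.002, -0.058], [0.002, -1.0, 0.001]]
ft_force: [-6.1, -3.3, 18.4]
grip_width: 0.0431
```

>>> {"op": "carry_out", "data": {"targets": [[[0.5,0.2,3,0.35,0,0,0],[0.5,0.3,6,0.65,0,0,0],[0.5,0.5,9,0.9,0,0,0],[0.5,0.7,12,1.1,0,0,0]]]}}

```text
time_s: 8.9
position: [0.506, -0.0459, 0.1204]
tool_rot: [[-0.058, 0.001, 0.998], [-0.998, -0.001, -0.058], [0.001, -1.0, 0.001]]
ft_force: [-6.4, -2.0, 18.4]
grip_width: 0.0426
```

>>> {"op": "carry_out", "data": {"targets": [[[0.5,0.2,3,0.1,0,0,0],[0.5,0.3,6,0.15,0,0,0],[0.5,0.5,9,0.15,0,0,0],[0.5,0.7,12,0.0,0,0,0]]]}}

```text
time_s: 9.23
position: [0.5067, -0.0335, 0.1201]
tool_rot: [[-0.058, 0.001, 0.998], [-0.998, -0.0, -0.058], [0.0, -1.0, 0.001]]
ft_force: [-4.4, 0.9, 14.8]
grip_width: 0.043
```

>>> {"op": "carry_out", "data": {"targets": [[[0.5,0.2,3,-0.2,0,0,0],[0.5,0.3,6,-0.5,0,0,0],[0.5,0.5,9,-0.9,0,0,0]]]}}

```text
time_s: 9.48
position: [0.5072, -0.0242, 0.1189]
tool_rot: [[-0.058, 0.001, 0.998], [-0.998, 0.0, -0.058], [-0.0, -1.0, 0.001]]
ft_force: [-3.0, 2.2, 12.3]
grip_width: 0.0426
```

```bash
python3 meas.py w5.png
```

```text
9.5333 [ 0.50723277 -0.02372868  0.11878336] [-2.22857041  2.99355987 11.90702253] 0.04244031662446408
hand board 0.0001189069252149579 0.001981450888871957
-0.09 [array([218., 526.]), array([554., 525.])]
-0.075 [array([215., 497.]), array([557., 497.])]
-0.06 [array([212., 467.]), array([560., 467.])]
-0.045 [array([209., 437.]), array([563., 436.])]
-0.03 [array([205., 405.]), array([567., 404.])]
-0.015 [array([201., 371.]), array([570., 371.])]
0.0 [array([198., 337.]), array([574., 337.])]
```

View pics/w5.png

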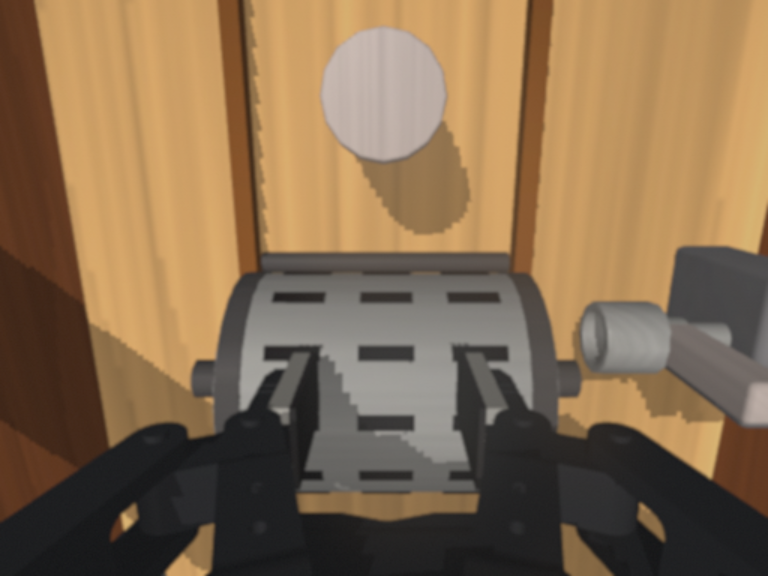

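Drum at ≈−17 mm (stub row 378), past the crest at −21.5, and pushing the hand forward. I ease it down a little, then lift off.

>>> {"op": "carry_out", "data": {"targets": [[[0.5,0.2,3,-0.5,0,0,0],[0.5,0.4,6,-1,0,0,0],[0.5,0.5,9,-1.6,0,0,0],[0.5,0.5,10,2,0,0,0],[0.5,0.5,10,15,0,0,0],[0.5,0.5,10,40,0,0,0],[0.5,0.5,10,60,0,0,0],[0.5,0.5,10,60,0,0,0],[0.5,0.5,10,60,0,0,0],[0.5,0.5,10,60,0,0,0],[0.5,0.5,10,60,0,0,0],[0.5,0.5,10,60,0,0,0]]]}}

```text
time_s: 10.53
position: [0.5074, -0.0148, 0.1773]
tool_rot: [[-0.058, -0.002, 0.998], [-0.998, 0.0, -0.058], [-0.0, -1.0, -0.002]]
ft_force: [0.3, -0.1, -0.9]
grip_width: 0.0428
```

```bash
python3 meas.py w6.png
```

```text
10.5833 [ 0.50747038 -0.01482876  0.17748468] [ 0.50452339 -0.22146792 -0.10268043] 0.04288584244013241
hand board -0.00015619304342445349 0.01088028606727637
-0.09 [array([255., 465.]), array([520., 465.])]
-0.075 [array([253., 441.]), array([522., 441.])]
-0.06 [array([251., 417.]), array([524., 417.])]
-0.045 [array([249., 393.]), array([526., 393.])]
-0.03 [array([247., 367.]), array([528., 367.])]
-0.015 [array([245., 341.]), array([530., 341.])]
0.0 [array([242., 313.]), array([532., 313.])]
```

View pics/w6.png

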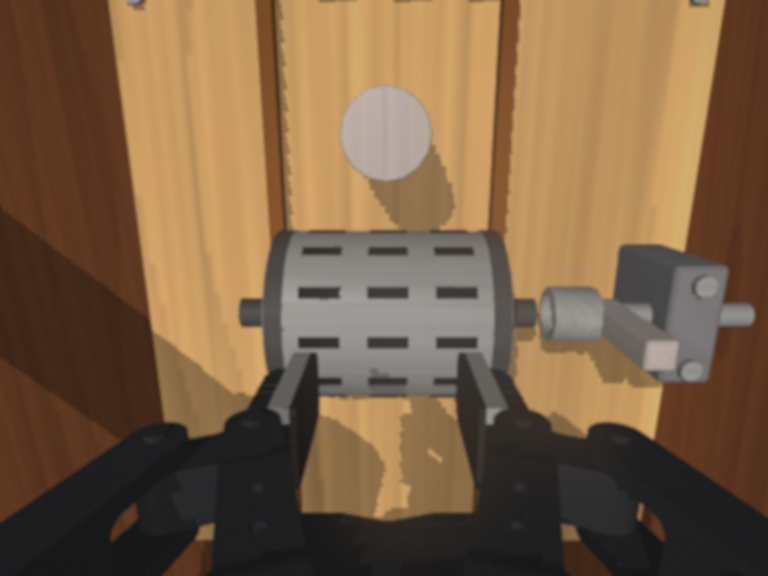

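The stubs are now at row 312, matching seat by=0 (row 313) and the sleeve's bore row, so the drum is seated. I re-measure the handle before gripping it.

Run:
```python
from h import *
import pickle
d=pickle.load(open('wl.pkl','rb'));w=pickle.load(open('w1.pkl','rb'))
c=lambda u,v:((u+.5)/1.5-.5,(v+.5)/1.5-.5)
print(onz(d,*c(661,354),.11),tri([ray(d,*c(661,354)),ray(w,*c(606,115))]))
s=env.observe();print(s['position'])
```

```text
[ 0.61831987 -0.03107364  0.11      ] (array([ 0.61937972, -0.03205593,  0.10785765]), [np.float64(0.0001422570117024683), np.float64(0.0001422570117025178)])
[ 0.50747038 -0.01482876  0.17748468]
```

>>> {"op": "carry_out", "data": {"targets": [[[0.5,10,-2,0,0,0,0],[0.5,28,-5,0,0,0,0],[0.5,50,-8,0,0,0,0],[0.5,72,-11,0,0,0,0],[0.5,92,-14,0,0,0,0],[0.5,105,-16,0,0,0,0],[0.5,111,-17,0,0,0,0],[0.5,111,-17,-8,0,0,0],[0.5,111,-17,-20,0,0,0],[0.5,111,-17,-35,0,0,0],[0.5,111,-17,-35,0,0,0],[0.5,111,-17,-35,0,0,0]]]}}

```text
time_s: 11.58
position: [0.6178, -0.0317, 0.1426]
tool_rot: [[-0.058, -0.002, 0.998], [-0.998, 0.001, -0.058], [-0.0, -1.0, -0.002]]
ft_force: [-0.4, -0.4, 0.1]
grip_width: 0.0431
```

```bash
python3 meas.py w7.png|head -2
python3 - <<'E'
from h import *
s=grab('scene');cv2.imwrite('pics/s7.png',cv2.resize(s['img'][150:300,170:370,::-1],None,fx=4,fy=4,interpolation=cv2.INTER_CUBIC))
E
```

```text
11.6333 [ 0.61832593 -0.0317908   0.14348623] [ 0.17570052 -0.79909416  0.87275719] 0.04286761956498505
hand board 0.11149193812063218 0.00032766388183460177
```

View pics/w7.png

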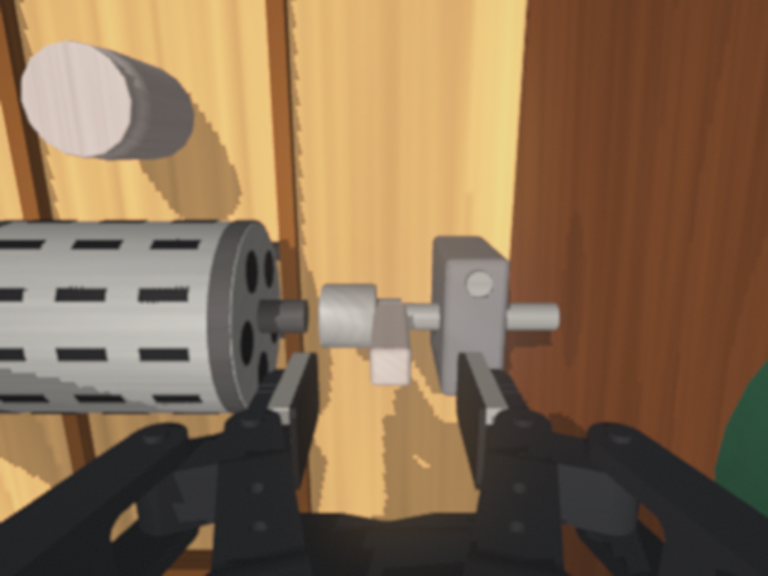

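View pics/s7.png

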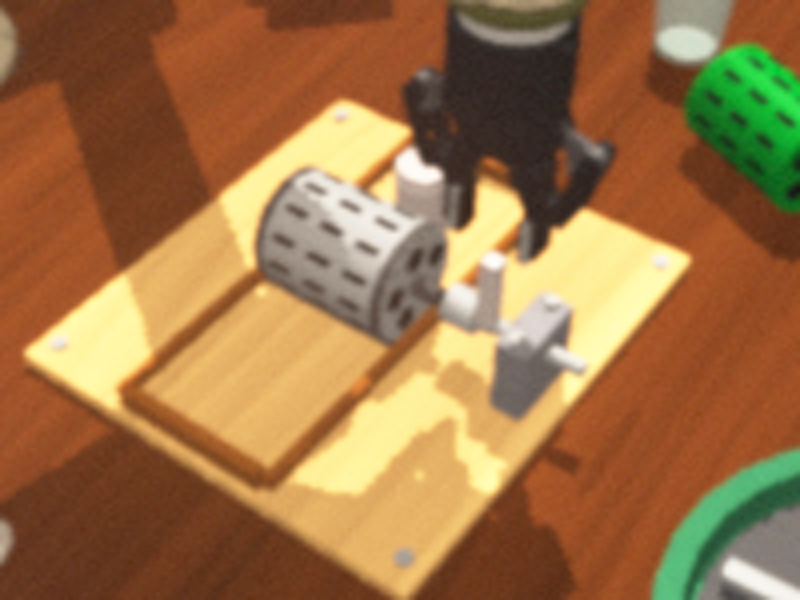

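The handle top at (390,365) sits centred between the fingers, and the stub lines up with the bore at row 316. I descend and close gently.

>>> {"op": "carry_out", "data": {"targets": [[[0.5,0,0,-10,0,0,0],[0.5,0,0,-20,0,0,0],[0.5,0,0,-29,0,0,0],[0.5,0,0,-35,0,0,0],[0.5,0,0,-35,0,0,0],[0.5,0,0,-35,0,0,0]]]}}

```text
time_s: 12.18
position: [0.6186, -0.0319, 0.1078]
tool_rot: [[-0.058, -0.001, 0.998], [-0.998, 0.0, -0.058], [-0.0, -1.0, -0.001]]
ft_force: [-0.2, 0.2, -0.0]
grip_width: 0.0426
```

>>> {"op": "carry_out", "data": {"targets": [[[0.6,0,0,0,0,0,0],[0.7,0,0,0,0,0,0],[0.75,0,0,0,0,0,0],[0.8,0,0,0,0,0,0],[0.85,0,0,0,0,0,0],[0.9,0,0,0,0,0,0],[0.9,0,0,0,0,0,0],[0.9,0,0,0,0,0,0]]], "squeeze": 20}}

```text
time_s: 12.85
position: [0.6188, -0.0319, 0.1086]
tool_rot: [[-0.058, 0.0, 0.998], [-0.998, -0.0, -0.058], [0.0, -1.0, 0.0]]
ft_force: [-0.5, -0.4, 3.5]
grip_width: 0.0131
```

>>> {"op": "carry_out", "data": {"targets": [[[0.9,-1,0.1,0,0,0,0],[0.9,-3,0.2,0,0,0,0],[0.9,-5,0.3,0,0,0,0],[0.9,-7,0.4,0,0,0,0],[0.9,-9,0.5,0,0,0,0],[0.9,-11,0.6,0,0,0,0],[0.9,-13,0.7,0,0,0,0],[0.9,-15,0.9,0,0,0,0]]]}}

```text
time_s: 13.52
position: [0.6037, -0.031, 0.1086]
tool_rot: [[-0.058, 0.001, 0.998], [-0.998, -0.0, -0.058], [0.0, -1.0, 0.001]]
ft_force: [3.4, 0.6, 5.3]
grip_width: 0.0137
```

```bash
python3 meas.py w8.png|head -2
```

```text
13.5667 [ 0.60340288 -0.03101477  0.10861196] [ 1.69522808 -0.24717487  5.0727932 ] 0.013461473841989693
hand board 0.0965489642711409 0.00024338361175116162
```

View pics/w8.png

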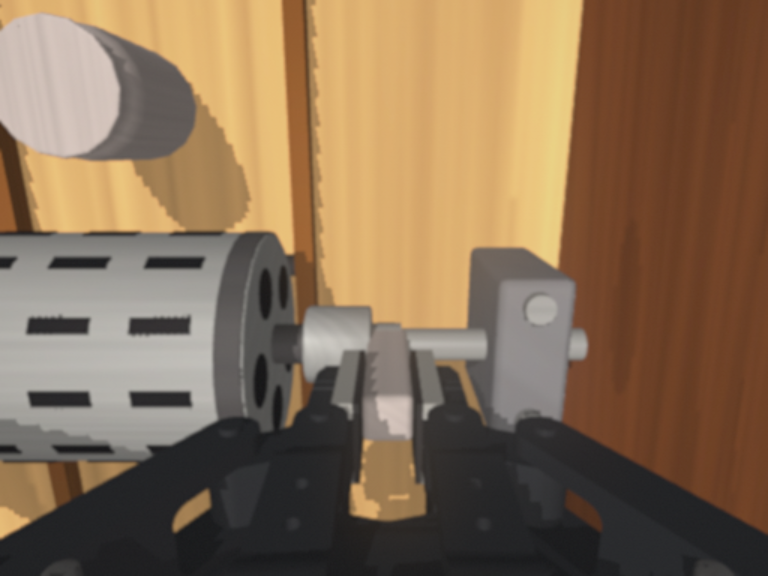

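The sleeve is going over the stub centrally, and the drum hasn't moved. Continuing to the stop in small steps.

>>> {"op": "carry_out", "data": {"targets": [[[0.9,-1.5,0.1,0,0,0,0],[0.9,-3,0.2,0,0,0,0],[0.9,-4,0.2,0,0,0,0],[0.9,-4,0.2,0,0,0,0]]]}}

```text
time_s: 13.9
position: [0.5996, -0.0308, 0.1086]
tool_rot: [[-0.058, 0.0, 0.998], [-0.998, -0.0, -0.058], [0.0, -1.0, 0.0]]
ft_force: [2.2, -0.0, 6.7]
grip_width: 0.0135
```

>>> {"op": "carry_out", "data": {"targets": [[[0.9,-1,0.1,0,0,0,0],[0.9,-1,0.1,0,0,0,0]]]}}

```text
time_s: 14.07
position: [0.5986, -0.0307, 0.1086]
tool_rot: [[-0.058, 0.0, 0.998], [-0.998, -0.0, -0.058], [0.0, -1.0, 0.001]]
ft_force: [1.9, 1.1, 5.7]
grip_width: 0.0133
```

>>> {"op": "carry_out", "data": {"targets": [[[0.9,-1,0.1,0,0,0,0],[0.9,-1,0.1,0,0,0,0]]]}}

```text
time_s: 14.23
position: [0.5977, -0.0306, 0.1086]
tool_rot: [[-0.058, 0.001, 0.998], [-0.998, -0.0, -0.058], [0.0, -1.0, 0.001]]
ft_force: [2.3, 0.0, 5.7]
grip_width: 0.0134
```

>>> {"op": "carry_out", "data": {"targets": [[[0.9,-1,0,0,0,0,0],[0.9,-1,0,0,0,0,0]]]}}

```text
time_s: 14.4
position: [0.5967, -0.0306, 0.1086]
tool_rot: [[-0.058, 0.001, 0.998], [-0.998, -0.0, -0.058], [0.0, -1.0, 0.001]]
ft_force: [2.7, -0.3, 5.3]
grip_width: 0.0138
```

Travel so far is 22 mm with force ~2–3 N and no stop yet. Continuing with 0.7 mm steps.

>>> {"op": "carry_out", "data": {"targets": [[[0.9,-0.7,0,0,0,0,0],[0.9,-0.7,0,0,0,0,0]]]}}

```text
time_s: 14.57
position: [0.596, -0.0306, 0.1086]
tool_rot: [[-0.058, 0.001, 0.998], [-0.998, -0.0, -0.058], [0.0, -1.0, 0.001]]
ft_force: [3.0, 0.9, 4.9]
grip_width: 0.0137
```

>>> {"op": "carry_out", "data": {"targets": [[[0.9,-0.7,0,0,0,0,0],[0.9,-0.7,0,0,0,0,0]]]}}

```text
time_s: 14.73
position: [0.596, -0.0306, 0.1086]
tool_rot: [[-0.058, 0.002, 0.998], [-0.998, -0.0, -0.058], [-0.0, -1.0, 0.002]]
ft_force: [6.6, 1.5, 3.6]
grip_width: 0.0132
```

>>> {"op": "carry_out", "data": {"targets": [[[0.9,-0.7,0,0,0,0,0],[0.9,-0.7,0,0,0,0,0]]]}}

```text
time_s: 14.9
position: [0.5959, -0.0306, 0.1087]
tool_rot: [[-0.058, 0.004, 0.998], [-0.998, -0.0, -0.058], [-0.0, -1.0, 0.004]]
ft_force: [9.7, 0.8, 1.9]
grip_width: 0.0136
```

The stop is reached: position stalled at x=0.596 while force rose to 9.7 N. I relax, open and lift.

>>> {"op": "carry_out", "data": {"targets": [[[0.9,1.1,0,0,0,0,0],[0.85,1.1,0,0,0,0,0],[0.75,1.1,0,0,0,0,0],[0.65,1.1,0,0,0,0,0],[0.6,1.1,0,0,0,0,0],[0.6,1.1,0,0,0,0,0],[0.6,1.1,0,0,0,0,0]]]}}

```text
time_s: 15.48
position: [0.5953, -0.0306, 0.1079]
tool_rot: [[-0.058, -0.001, 0.998], [-0.998, 0.0, -0.058], [-0.0, -1.0, -0.001]]
ft_force: [-0.5, 0.2, 0.1]
grip_width: 0.034
```

>>> {"op": "carry_out", "data": {"targets": [[[0.6,0,0,5,0,0,0],[0.6,0,0,15,0,0,0],[0.6,0,0,30,0,0,0],[0.6,0,0,50,0,0,0],[0.6,0,0,75,0,0,0],[0.6,-5,0,95,0,0,0],[0.6,-20,0,105,0,0,0],[0.6,-40,0,110,0,0,0],[0.6,-55,0,110,0,0,0],[0.6,-60,0,110,0,0,0],[0.6,-60,0,110,0,0,0],[0.6,-60,0,110,0,0,0]]]}}

```text
time_s: 16.48
position: [0.5362, -0.0307, 0.2188]
tool_rot: [[-0.058, 0.001, 0.998], [-0.998, -0.0, -0.058], [0.0, -1.0, 0.001]]
ft_force: [0.3, 0.6, -0.2]
grip_width: 0.0343
```

```bash
python3 meas.py w9.png
python3 - <<'E'
from h import *
s=grab('scene','sf.png');cv2.imwrite('pics/s9.png',cv2.resize(s['img'][150:300,170:370,::-1],None,fx=4,fy=4,interpolation=cv2.INTER_CUBIC))
E
```

```text
16.5333 [ 0.53639711 -0.03069971  0.21843972] [0.95596394 0.87611327 0.05545627] 0.034025319507028244
hand board 0.02963616817454574 -0.003299202042736522
-0.09 [array([223., 406.]), array([458., 406.])]
-0.075 [array([221., 385.]), array([459., 384.])]
-0.06 [array([218., 363.]), array([459., 363.])]
-0.045 [array([216., 340.]), array([460., 340.])]
-0.03 [array([214., 317.]), array([461., 317.])]
-0.015 [array([211., 293.]), array([462., 293.])]
0.0 [array([209., 269.]), array([463., 268.])]
```

View pics/w9.png

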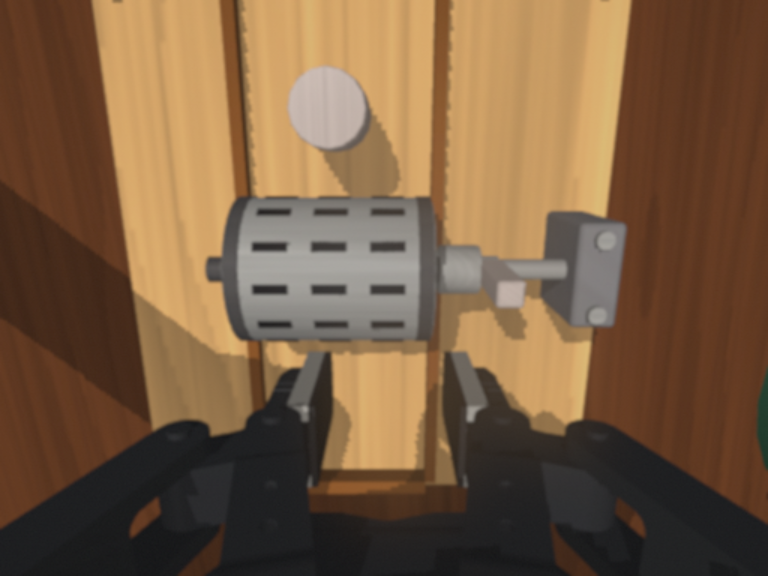

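View pics/s9.png

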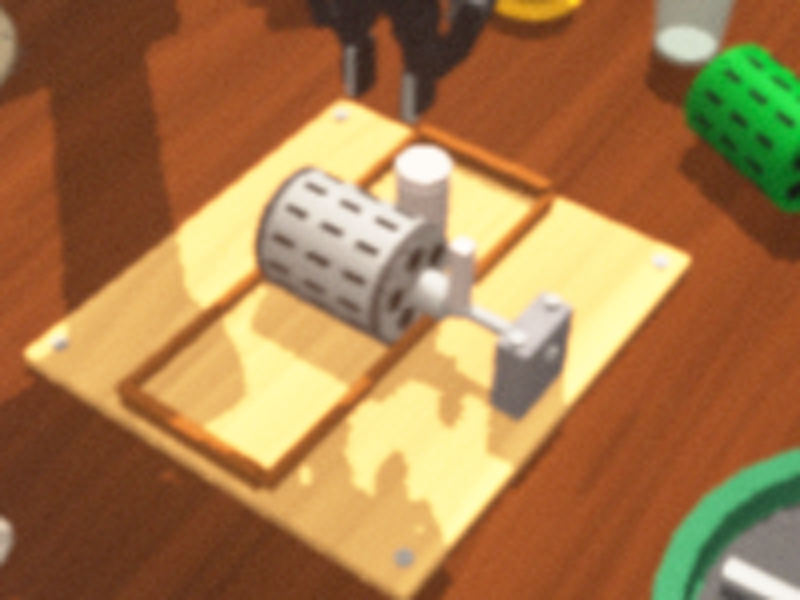

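The drum's left stub is at row 268, matching the seat, and the sleeve covers the right stub up to the drum face. A last numerical check before handing in.

Run:
```python
from h import *
import pickle
d=pickle.load(open('wl.pkl','rb'));c=lambda u,v:((u+.5)/1.5-.5,(v+.5)/1.5-.5)
print('handle',onz(d,*c(510,293),.11),'was .6183,-.0322'); print('tin',onz(d,*c(328,108),.074),'was .510,.062')
print(env.close_job())
```

```text
handle [ 0.59574904 -0.0299022   0.11      ] was .6183,-.0322
tin [0.51215968 0.06179999 0.074     ] was .510,.062
the job is handed in; nothing more can be done
None
```

The drum is seated between the two ridges and the sleeve is fully home over its axle end. I handed the job in at about 16.6 s of the 72 s allowed; no verdict is reported.

- **Drum:** I rolled it with light presses on its top. Two flat strokes took it to the ridge, and one stroke took it over. The highest force reading was 19.3 N, against the 35 N limit.
- **Sleeve:** I gripped the handle at the lowest grip setting (20 N) and slid it home at about 3 N. At the stop it stalled while the force rose to 9.7 N. I then relaxed, opened the fingers and lifted clear.

The last pictures agree with this:
- **Seating:** The drum's axle is at the seat to within about 1 mm.
- **Handle travel:** The handle moved 22.7 mm by the camera and 22.8 mm by the arm. The text gives 20–24 mm, depending on where the sleeve started.
- **Tin:** It reads 2 mm from its first measured place, which is the accuracy of the camera calibration, and I never touched it.
- **Other items:** Nothing else on the counter was touched, though I did not re-measure those items.

One reading fell outside expectation: an early two-view estimate put the axle 4–6 mm too high. I used the given 54 mm height, and the later contact and images agreed with it. The force readings are only from the end of each move, so brief peaks between them would not show.

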